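# Tighten a strainer cover crosswise with the T-wrench

## Robot

A 6-joint arm with a two-finger parallel gripper is mounted at the origin on the work surface. World frame = base frame: x ahead of the robot, y to its left, z up, the work surface at z = 0. Lengths are in mm, angles in rad, forces in N, time in s.
With the tool pointing down it reaches from about 225 to 725 mm from the base axis. Payload 3.1 kg.
Tool frame: the origin (TCP) lies on the mounting face of the last link; the fingertips stand 173 mm ahead of it and the grasp point (between the pads) lies 155 mm ahead of it; z points along the fingers, y is the line along which they close (so a half turn about z gives the same grasp; the last joint's range is limited). The gripper opens to 85 mm and grips with 20 to 120 N. Pads are 22 mm wide; open, the fingers measure 114 mm over their backs; the gripper's body (76 mm by 85 mm) begins 54 mm behind the grasp point. The pads swing forward as they close: fully open they stand 13 mm farther back than shut.
Start: joints at [-1.262, 0.048, 0.099, 1.622, 0, 1.443], TCP at [222.082, -475.708, 404.712] pointing down, gripper open.
Joint ranges: [-2.91, 2.91], [-0.99, 1.94], [-1.21, 1.42], [-2.12, 2.29], [-1.49, 1.47], [-3.14, 3.14]. Speed limits (rad/s): [2.79, 2.79, 3.14, 3.14, 3.14, 3.14].

## Interface

Orientations are given as a 3x3 rotation matrix whose columns are the frame's x, y, z axes.
In Python, from rig import observe, cams, r gives the robot as it stands.
- The arm moves only by the tool apply_moves, never from a script. Its argument "targets" is text: rows parted by semicolons, each of 7 numbers parted by spaces: the turn, a rotation vector about the world's x, y, z in rad, then the shift along the world's x, y, z in mm, then the opening, from 0 (shut) to 1 (fully open). In form: ax ay az x y z grip; .... A call has 1 to 10 rows; each row shifts and turns the commanded pose from where the row before left it; what a row does not reach is not made up. A row lasts 1/12 s, in which the tool goes at most 41.7 mm and 7.16 degrees, less where a joint would pass 70% of its speed; a pose out of reach is approached as far as the arm can. A call is refused whole if a number of a shift passes 41.7 or a number of a turn 0.125, either way. A call with a gripper value outside its range is refused whole. The fingers move at their own pace and stop on an object; the grip force is fixed at half the most. Time passes only in rows, so rows that do not move let the fingers close. It gives the time, the measured TCP pose, the force, the opening and the grip force at its end, in the units of the state.
- observe(): the state, without advancing time (a new reading comes with each control period).
- cams.grab_frame(name): name is "scene" or "top"; returns a dict with "img" (400x640x3 uint8, blue, green, red), "intrinsics" (3x3 intrinsics, pixels), "position" and "rotation" of the camera in the world. Camera axes: x right, y down, z forward; pixel columns grow to the right and rows downward; lengths in mm; the calibration is good to about 2 mm. A picture is of the moment at which its call begins. There is no depth.
- r.sign_off(): hands the job in; it is judged then, once.
The state is a dict: "t": time; "joint_pos": joint angles; "joint_vel": joint speeds; "joint_efforts": joint torques, N m; "position": TCP position; "eef_rot": TCP orientation; "ft_force": force on the tool from outside, world axes, zero at the start; "torque": the same for the moment, N m; "opening": finger opening in mm; "grasp_force": force on a finger pad.
Only numpy, scipy, OpenCV 4.12 (cv2) and the standard library are available. Lean on these libraries where they do the work, as an engineer would, in place of code of your own. Each camera call takes 0.05 s, during which the arm holds its last target. There are 200 camera calls.

## Task

Take the T-wrench from its bay in the tote and tighten the four square-headed nuts of the strainer cover clockwise, crosswise and in two passes: on the first pass turn each about halfway to its stop, on the second turn each fully home against its stop, both times doing one nut, then the one straight opposite, then the other two. Then stand the wrench upright in its bay again and let go; turn the nuts only with the wrench, and leave the tin, the carton and the tape roll alone.

Things in the scene. Friction and masses are not known exactly. Their poses are not given: they have to be found in the camera images.
- strainer: Fixed grey strainer housing with a round bare-metal cover, 185 mm across, cover top at 70 mm with a low 56 mm hub. Origin on the bench under the cover's centre; x along the two side pipes (110 mm each way, below the cover). Four nuts on a 72.5 mm radius at 45, 135, 225, 315 degrees from x: nut0 to nut3; nut0 is opposite nut2, nut1 opposite nut3. The nuts turn only, without rising or sinking.
- wrench: Loose steel T-wrench, about 0.45 kg, 167 mm tall, upright in its bay. Square socket open downward: 44 mm outside, 34 mm inside, 40 mm deep, flats along x and y (0.14 rad of play either way on a nut; it may rest on the collar). Above it a 14 mm shaft and a level crossbar 110 long, 16 wide, 22 high. Origin: centre of the open lower end; x along the crossbar, z up.
- wrench_bar (a point): Middle of the T-wrench's crossbar, 156 mm above the wrench's origin, on its axis: the place to grip, fingers closing along the wrench's y.
- tote: Fixed dark steel tote with two bays side by side along its x, 172 by 88 mm outside, 55 mm high, walls, divider and floor 4 mm. The bay towards -x is empty but for the T-wrench; the other holds brass and copper spares, which are fixed. Origin under its centre on the bench.
- wrench_bay (a point): Centre of the inner floor of the wrench's bay, 4 mm above the bench, 42 mm to the tote's -x side of its centre; the bay is 80 mm square inside. Axes as the tote's.
- tin: Bystander: loose paint tin, 100 mm across, 125 mm high, origin under its centre.
- carton: Bystander: loose cardboard carton, 110 by 150 mm, 70 mm high, origin under its centre.
- tape_roll: Bystander: loose roll of tape lying flat, 96 mm across, 45 mm high, origin under its centre.
- nut0 (a joint): Turn of nut0 in rad, growing as it is tightened, clockwise from above. At 0 its nose points along the cover's edge; at 1.57, the hard stop, the nose points at the cover's centre, beside a small lug. Starts between 0 and 0.25. It stays where left; about 0.25 N m of friction.
- nut0_head (a point): Top centre of nut0: a steel square head 30 mm across flats, 21 mm high (its top 6 mm tapered), on a round collar 45 mm across; head top 97 mm, collar top 76 mm above the bench. x points along the collar's nose (a flat finger 10 mm wide, reaching 38 mm from the nut's axis) and is square to a flat of the head; z up.
- nut1 (a joint): Turn of nut1 in rad, growing as it is tightened, clockwise from above. At 0 its nose points along the cover's edge; at 1.57, the hard stop, the nose points at the cover's centre, beside a small lug. Starts between 0 and 0.25. It stays where left; about 0.25 N m of friction.
- nut1_head (a point): Top centre of nut1: a steel square head 30 mm across flats, 21 mm high (its top 6 mm tapered), on a round collar 45 mm across; head top 97 mm, collar top 76 mm above the bench. x points along the collar's nose (a flat finger 10 mm wide, reaching 38 mm from the nut's axis) and is square to a flat of the head; z up.
- nut2 (a joint): Turn of nut2 in rad, growing as it is tightened, clockwise from above. At 0 its nose points along the cover's edge; at 1.57, the hard stop, the nose points at the cover's centre, beside a small lug. Starts between 0 and 0.25. It stays where left; about 0.25 N m of friction.
- nut2_head (a point): Top centre of nut2: a steel square head 30 mm across flats, 21 mm high (its top 6 mm tapered), on a round collar 45 mm across; head top 97 mm, collar top 76 mm above the bench. x points along the collar's nose (a flat finger 10 mm wide, reaching 38 mm from the nut's axis) and is square to a flat of the head; z up.
- nut3 (a joint): Turn of nut3 in rad, growing as it is tightened, clockwise from above. At 0 its nose points along the cover's edge; at 1.57, the hard stop, the nose points at the cover's centre, beside a small lug. Starts between 0 and 0.25. It stays where left; about 0.25 N m of friction.
- nut3_head (a point): Top centre of nut3: a steel square head 30 mm across flats, 21 mm high (its top 6 mm tapered), on a round collar 45 mm across; head top 97 mm, collar top 76 mm above the bench. x points along the collar's nose (a flat finger 10 mm wide, reaching 38 mm from the nut's axis) and is square to a flat of the head; z up.
Mind the look-alikes: they are no part of the job. Leave any green or purple look-alike of the wrench alone.

How it is judged (in metres and radians):
On the way, in this order (a step that is already met when the one before it is completed fails the run):
1. first pass: one nut and its opposite are turned about halfway, the other two not yet (((value of joint nut0 between 0.45 and 1.2 rad and value of joint nut2 between 0.45 and 1.2 rad and value of joint each of nut1, nut3 below 0.38 rad) or (value of joint nut1 between 0.45 and 1.2 rad and value of joint nut3 between 0.45 and 1.2 rad and value of joint each of nut0, nut2 below 0.38 rad))), for 0.1 s.
2. first pass done: all four nuts are about halfway (value of joint nut0 between 0.45 and 1.2 rad and value of joint nut1 between 0.45 and 1.2 rad and value of joint nut2 between 0.45 and 1.2 rad and value of joint nut3 between 0.45 and 1.2 rad), for 0.1 s.
3. second pass: one nut and its opposite are fully home, the other two still about halfway (((value of joint each of nut0, nut2 above 1.42 rad and value of joint nut1 between 0.45 and 1.2 rad and value of joint nut3 between 0.45 and 1.2 rad) or (value of joint each of nut1, nut3 above 1.42 rad and value of joint nut0 between 0.45 and 1.2 rad and value of joint nut2 between 0.45 and 1.2 rad))), for 0.1 s.
4. all four nuts are fully home (value of joint each of nut0, nut1, nut2, nut3 above 1.42 rad), for 0.1 s.
At the end, for the whole second after the job is handed in: All four nuts are turned to within 0.15 rad of their stops (joint above 1.42), and the T-wrench stands upright (tilt under 0.12 rad), at rest and released, with its socket on the floor of its bay in the tote (within 22 mm of the bay's centre each way) (all of step 4 and x of wrench in the frame of wrench_bay between -0.022 and 0.022 m and y of wrench in the frame of wrench_bay between -0.022 and 0.022 m and z of wrench in the frame of wrench_bay between -0.006 and 0.006 m and angle between wrench's own z axis and vertical below 0.12 rad and linear speed of wrench below 0.02 m/s and angular speed of wrench below 0.2 rad/s); the robot touches nothing.
It fails at once if a nut is run nearly home (above 1.25 rad) before all four have had their first pass (0.40 rad) (value of joint any of nut0, nut1, nut2, nut3 above 1.25 rad and value of joint any of nut0, nut1, nut2, nut3 below 0.4 rad).
It fails at once if the robot itself touches the strainer or its nuts (over 2 N): the nuts are turned with the wrench (contact force between any of the fingers, the arm and strainer above 2 N).
It fails at once if the wrench is dropped or tipped over (tilt above 0.6 rad) (angle between wrench's own z axis and vertical above 0.6 rad).
It fails at once if a bystander is moved by more than 30 mm (distance of any of tin, carton, tape_roll from where it was at the start of the episode above 0.03 m).
It also fails if it takes over 72 s, if anything falls off the work surface, if the arm or the gripper's body presses on something with over 40 N, if the wrist force passes 120 N, or if a joint passes its speed limit or range.

## Working session

There is one attempt and no reset: what is moved stays moved. The work goes in short steps, Python scripts to look and compute and a tool call to move; the robot and the scene stay as the last step left them, time stands still between calls to the robot, and variables do not carry over. Pictures are saved under pics/ and viewed, at most 10 in all, crops included, and the job is handed in when it is done.

Besides the shell and the picture viewer there is one more tool, called after ">>>" by a JSON object that holds its "fn" and its "kwargs", one argument or row to a line. apply_moves: Moves the arm, as the interface text tells. Its arguments: {"type":"object","properties":{"targets":{"type":"string"}},"required":["targets"]}

```bash
mkdir -p pics; ls
cat > h.py <<'E'
import numpy as np, cv2
from rig import observe, cams, r
def grab(n,f=None):
    d=cams.grab_frame(n)
    if f: cv2.imwrite('pics/'+f,d['img'])
    np.savez('pics/'+n+'.npz',**{k:np.array(v) for k,v in d.items()})
    return d
def load(n): return dict(np.load('pics/'+n+'.npz'))
def px2w(d,u,v,z):
    K=np.array(d['intrinsics']);R=np.array(d['rotation']);p=np.array(d['position'])
    ray=R@np.linalg.inv(K)@np.array([u,v,1.]); return p+ray*(z-p[2])/ray[2]
def w2px(d,P):
    q=np.array(d['intrinsics'])@np.array(d['rotation']).T@(np.array(P,float)-np.array(d['position'])); return q[:2]/q[2]
E
python3 - <<'E'
from h import *
for n in('top','scene'):
    d=grab(n,n+'0.png'); print(n,np.round(d['position']),np.round(d['rotation'],2).tolist(),np.round(d['intrinsics']).tolist())
o=observe();print(o['t'],o['opening'],np.round(o['eef_rot'],2).tolist(),o['ft_force'])
E
```

```text
pics
top [ 382.   16. 1482.] [[-0.02, -0.99, 0.14], [-1.0, 0.02, -0.02], [0.02, -0.14, -0.99]] [[470.0, 0.0, 327.0], [0.0, 470.0, 202.0], [0.0, 0.0, 1.0]]
scene [935. 706. 710.] [[-0.89, 0.28, -0.36], [0.46, 0.53, -0.72], [-0.02, -0.8, -0.6]] [[417.0, 0.0, 327.0], [0.0, 417.0, 201.0], [0.0, 0.0, 1.0]]
0.1 85.27192255011603 [[0.91, 0.42, -0.0], [0.42, -0.91, 0.0], [0.0, -0.0, -1.0]] [ 0.18178466 -0.6939862   0.17354038]
```

View pics/top0.png

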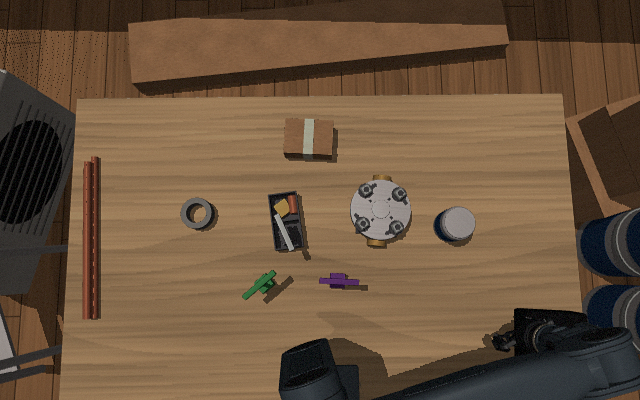

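View pics/scene0.png

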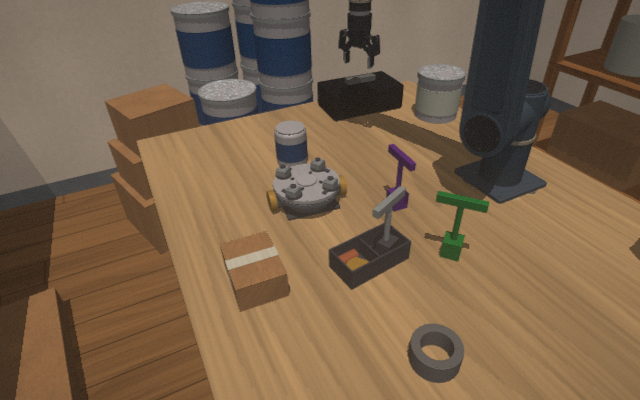

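Wrench-like things in the top view: steel at (285,233) standing in the tote, green at (260,285) and purple at (339,281). The steel one is in the tote's near bay and fits the description. The strainer is at (380,210). I'll confirm with an enlarged crop.

Run:
```python
from h import *
d=load('top');i=d['img']
a=cv2.resize(i[165:255,340:420],None,fx=6,fy=6,interpolation=cv2.INTER_CUBIC)[:540]
b=cv2.resize(i[180:270,262:312],None,fx=6,fy=6,interpolation=cv2.INTER_CUBIC)
c=np.hstack([a,b]);print(c.shape)
cv2.imwrite('pics/c1.png',c)
s=load('scene')['img'];
a=cv2.resize(s[145:225,260:360],None,fx=4,fy=4,interpolation=cv2.INTER_CUBIC);b=cv2.resize(s[180:290,320:420],None,fx=4,fy=4,interpolation=cv2.INTER_CUBIC)
a=cv2.copyMakeBorder(a,0,120,0,0,0)
cv2.imwrite('pics/c2.png',np.hstack([a,b]))
```

```text
(540, 780, 3)
```

View pics/c1.png

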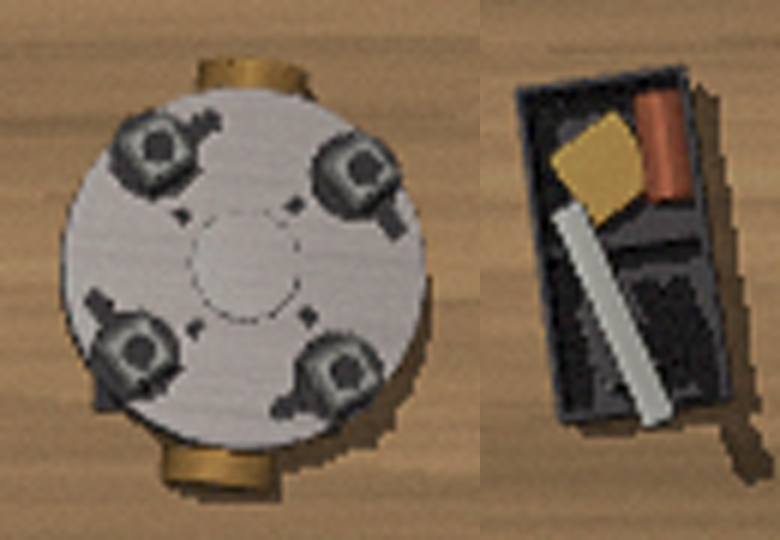

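View pics/c2.png

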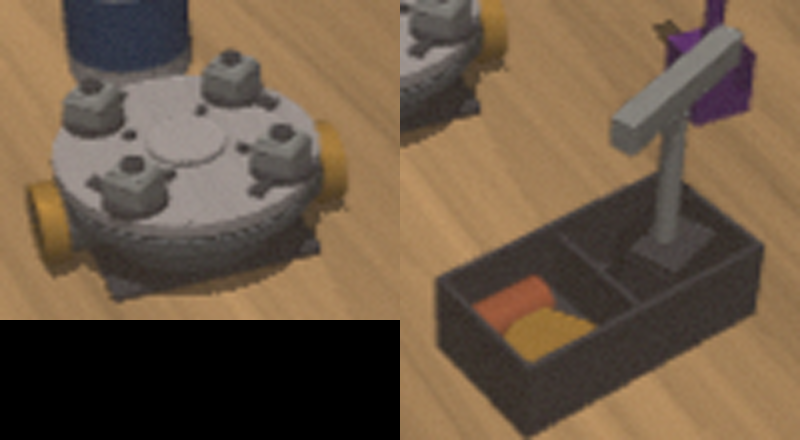

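The crops show the steel wrench standing in the tote's near bay, bar ends at about (277,215) and (291,249) in the full image. The green and purple look-alikes are outside the tote. The nuts' noses are close to tangential. Now I'll fit the poses.

```bash
cat > fit.py <<'E'
from h import *
from scipy.optimize import least_squares as LS
T=load('top');S=load('scene')
def c(p,o,f): p=np.array(p,float); return (p+.5)/f-.5+np.array(o)
R2=lambda a:np.array([[np.cos(a),-np.sin(a)],[np.sin(a),np.cos(a)]])
ts=c([(158,145),(365,170),(348,372),(138,350)],(340,165),6)
ss=c([(90,88),(231,58),(280,132),(135,165)],(260,145),4)
for p in ts: print('stud top z103',px2w(T,*p,103)[:2].round(1))
for p in ss: print('stud scene z103',px2w(S,*p,103)[:2].round(1))
ce=c([(244.5,268)],(340,165),6)[0]; print('cover ctr',px2w(T,*ce,68).round(1))
# which scene stud is which top stud: nearest match
W=np.array([px2w(T,*p,103)[:2] for p in ts]); V=np.array([px2w(S,*p,103)[:2] for p in ss])
m=[int(np.argmin(np.linalg.norm(V-w,axis=1))) for w in W];print(m)
def pts(q):
    return [np.r_[q[:2]+R2(q[2]+np.pi/2*-k)@[72.5,0],q[3]] for k in range(4)]
w0=W.mean(0);a0=np.arctan2(*(W[0]-w0)[::-1])
def res(q): 
    P=pts(q); return np.r_[[w2px(T,P[k])-ts[k] for k in range(4)],[w2px(S,P[k])-ss[m[k]] for k in range(4)]].ravel()
s=LS(res,[*w0,a0,103]);print('strainer',s.x.round(3),'res',s.fun.reshape(-1,2).round(1).tolist())
ns=c([(215,120),(400,232),(280,410),(93,297)],(340,165),6)
P=pts(s.x)
for k in range(4):
    n=px2w(T,*ns[k],74)[:2]-P[k][:2];a=s.x[2]-np.pi/2*k
    q=a+1.5*np.pi-np.arctan2(n[1],n[0]);print('nut',k,P[k][:2].round(1),'nose',np.hypot(*n).round(1),'q',((q+np.pi)%(2*np.pi)-np.pi).round(3))
# tote
C=c([(517,88),(686,66),(730,402),(560,420)],(262,180),6) if 0 else c([(517-480,88),(686-480,66),(730-480,402),(560-480,420)],(262,180),6)
w=np.array([px2w(T,*p,55)[:2] for p in C]);print('tote',w.round(1).tolist(),'ctr',w.mean(0).round(1),'sides',np.linalg.norm(np.roll(w,-1,0)-w,axis=1).round(1))
l=(w[0]+w[1]-w[2]-w[3])/2;ty=np.arctan2(l[1],l[0]);ctr=w.mean(0);bay=ctr-42*np.array([np.cos(ty),np.sin(ty)])
print('tote yaw',ty.round(3),'bay',bay.round(1))
e=c([(568-480,210),(655-480,415)],(262,180),6);E=np.array([px2w(T,*p,167)[:2] for p in e])
d=E[0]-E[1];print('bar ends',E.round(1).tolist(),'len',np.hypot(*d).round(1),'mid',E.mean(0).round(1),'yaw',np.arctan2(d[1],d[0]).round(3))
print('bar mid scene',px2w(S,*c([(278,80)],(320,180),4)[0],167).round(1))
o=observe();print(np.round(o['joint_pos'],3),np.round(o['position'],1))
E
python3 fit.py
```

```text
stud top z103 [ 617.1 -127.9]
stud top z103 [ 602.9 -230.4]
stud top z103 [ 502.6 -217.9]
stud top z103 [ 515.2 -115. ]
stud scene z103 [ 608.5 -222.3]
stud scene z103 [ 505.9 -211.6]
stud scene z103 [ 519.  -111.4]
stud scene z103 [ 618.4 -121.9]
cover ctr [ 559.3 -173.5   68. ]
[3, 0, 1, 2]
strainer [ 560.07  -173.487    0.665   98.345] res [[0.1, 0.2], [-0.2, -0.4], [-0.2, -0.0], [0.3, 0.1], [-0.5, 0.0], [0.3, -0.3], [-0.1, 0.1], [0.4, 0.2]]
nut 0 [ 617.1 -128.8] nose 36.0 q 0.163
nut 1 [ 604.8 -230.5] nose 36.3 q 0.031
nut 2 [ 503.  -218.2] nose 34.4 q 0.169
nut 3 [ 515.3 -116.4] nose 36.2 q 0.06
tote [[612.9, 168.8], [622.9, 82.5], [451.1, 62.0], [443.7, 147.4]] ctr [532.7 115.2] sides [ 86.9 173.   85.8 170.6]
tote yaw 0.122 bay [491.  110.1]
bar ends [[536.6, 133.1], [440.3, 93.2]] len 104.2 mid [488.5 113.1] yaw 0.393
bar mid scene [488.9 113.8 167. ]
[-1.262  0.049  0.098  1.622  0.     1.443] [ 222.  -475.5  403.6]
```

Both cameras agree to about 1 mm, and the sizes match (tote 172 x 86, nuts on the 72.5 mm radius). Moving above the wrench, turning the tool by about half a turn so joint 6 stays mid-range.

>>> {"fn": "apply_moves", "kwargs": {
  "targets": "0 0 0.124 10.66 23.56 0 1;0 0 0.124 10.66 23.56 0 1;0 0 0.124 10.66 23.56 0 1;0 0 0.124 10.66 23.56 0 1;0 0 0.124 10.66 23.56 0 1;0 0 0.124 10.66 23.56 0 1;0 0 0.124 10.66 23.56 0 1;0 0 0.124 10.66 23.56 0 1;0 0 0.124 10.66 23.56 0 1;0 0 0.124 10.66 23.56 0 1"
}}

```text
t: 0.93
position: [328.9, -238.8, 404.2]
eef_rot: [[-0.112, 0.994, -0.001], [0.994, 0.112, 0.001], [0.001, -0.0, -1.0]]
ft_force: [0.7, 0.2, -0.1]
opening: 85.3
grasp_force: 0.0
```

>>> {"fn": "apply_moves", "kwargs": {
  "targets": "0 0 0.124 10.66 23.56 0 1;0 0 0.124 10.66 23.56 0 1;0 0 0.124 10.66 23.56 0 1;0 0 0.124 10.66 23.56 0 1;0 0 0.124 10.66 23.56 0 1;0 0 0.124 10.66 23.56 0 1;0 0 0.124 10.66 23.56 0 1;0 0 0.124 10.66 23.56 0 1;0 0 0.124 10.66 23.56 0 1;0 0 0.124 10.66 23.56 0 1"
}}

```text
t: 1.77
position: [435.4, -3.2, 404.2]
eef_rot: [[-0.976, 0.217, -0.001], [0.217, 0.976, 0.0], [0.001, -0.0, -1.0]]
ft_force: [0.9, -0.9, 0.2]
opening: 85.1
grasp_force: 0.0
```

>>> {"fn": "apply_moves", "kwargs": {
  "targets": "0 0 0.124 10.66 23.56 0 1;0 0 0.124 10.66 23.56 0 1;0 0 0.124 10.66 23.56 0 1;0 0 0.124 10.66 23.56 0 1;0 0 0.124 10.66 23.56 0 1;0 0 0 0 0 0 1;0 0 0 0 0 0 1;0 0 0 0 0 0 1"
}}

```text
t: 2.43
position: [488.3, 113.1, 404.2]
eef_rot: [[-0.923, -0.384, -0.001], [-0.384, 0.923, -0.001], [0.002, -0.0, -1.0]]
ft_force: [0.2, -0.1, 1.0]
opening: 85.5
grasp_force: 0.0
```

>>> {"fn": "apply_moves", "kwargs": {
  "targets": "0 0 0 0 0 -25 1;0 0 0 0 0 -25 1;0 0 0 0 0 -25 1;0 0 0 0 0 -14 1;0 0 0 0 0 0 1;0 0 0 0 0 0 0;0 0 0 0 0 0 0;0 0 0 0 0 0 0;0 0 0 0 0 0 0;0 0 0 0 0 0 0"
}}

```text
t: 3.27
position: [489.0, 113.3, 317.1]
eef_rot: [[-0.923, -0.385, 0.003], [-0.385, 0.923, 0.0], [-0.002, -0.001, -1.0]]
ft_force: [0.7, -0.7, 0.4]
opening: 25.4
grasp_force: 0.0
```

>>> {"fn": "apply_moves", "kwargs": {
  "targets": "0 0 0 0 0 0 0;0 0 0 0 0 0 0;0 0 0 0 0 0 0;0 0 0 0 0 0 0;0 0 0 0 0 0 0"
}}

```text
t: 3.68
position: [488.9, 113.5, 316.9]
eef_rot: [[-0.923, -0.385, 0.002], [-0.385, 0.923, 0.001], [-0.002, -0.0, -1.0]]
ft_force: [-0.7, 1.4, 5.7]
opening: 15.1
grasp_force: 59.7
```

>>> {"fn": "apply_moves", "kwargs": {
  "targets": "0 0 0 0 0 10 0;0 0 0 0 0 25 0;0 0 0 0 0 28 0;0 0 0 0 0 28 0;0 0 0 0 0 28 0;0 0 0.0135 16 -30.3 0 0;0 0 0.0135 16 -30.3 0 0;0 0 0.0135 16 -30.3 0 0;0 0 0.0135 16 -30.3 0 0;0 0 0.0135 16 -30.3 0 0"
}}

```text
t: 4.52
position: [568.8, -39.7, 433.0]
eef_rot: [[-0.894, -0.447, -0.004], [-0.447, 0.894, 0.0], [0.004, 0.002, -1.0]]
ft_force: [0.7, 0.8, -3.7]
opening: 15.0
grasp_force: 59.0
```

>>> {"fn": "apply_moves", "kwargs": {
  "targets": "0 0 0.0135 16 -30.3 0 0;0 0 0.0135 16 -30.3 0 0;0 0 0.0135 16 -30.3 0 0;0 0 0 0 0 0 0;0 0 0 0 0 0 0;0 0 0 0 0 0 0"
}}

```text
t: 5.02
position: [616.4, -129.3, 432.7]
eef_rot: [[-0.876, -0.481, -0.004], [-0.481, 0.876, 0.002], [0.003, 0.004, -1.0]]
ft_force: [0.7, -0.3, -3.1]
opening: 15.1
grasp_force: 59.4
```

Run:
```python
from h import *
d=grab('scene');o=observe();print(np.round(o['position'],1),np.round(o['ft_force'],1),np.round(o['torque'],2),np.round(o['joint_pos'],2))
i=d['img'];print(w2px(d,[617,-129,97]))
cv2.imwrite('pics/c3.png',cv2.resize(i[60:210,240:400],None,fx=4,fy=4,interpolation=cv2.INTER_CUBIC))
```

```text
[ 616.3 -128.6  433.6] [ 0.3  0.3 -4.1] [0.06 0.03 0.  ] [-0.31  0.35  0.5   1.73  0.   -0.82]
[292.93723072 186.25499846]
```

View pics/c3.png

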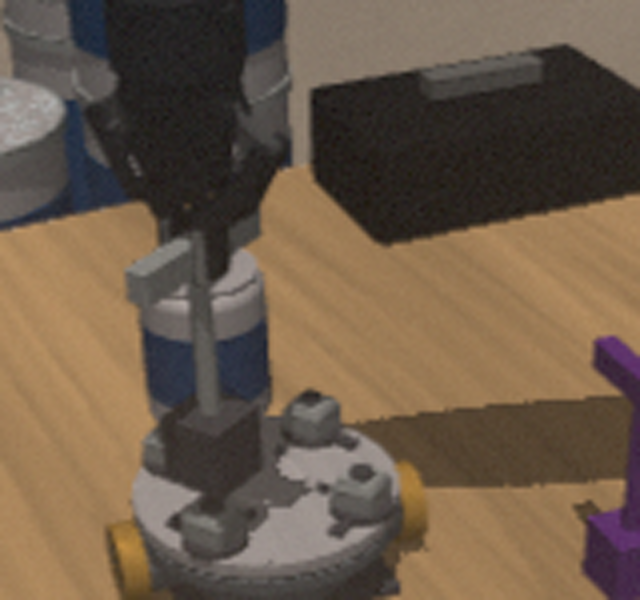

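The wrench hangs upright with its socket over nut0, socket centre u≈293 against the projected nut at u=292.9. I'll lower it gently.

>>> {"fn": "apply_moves", "kwargs": {
  "targets": "0 0 0 0.7 0 -14 0;0 0 0 0 0 -8 0;0 0 0 0 0 -5 0;0 0 0 0 0 -5 0;0 0 0 0 0 0 0"
}}

```text
t: 5.48
position: [616.9, -128.3, 403.9]
eef_rot: [[-0.876, -0.483, 0.002], [-0.483, 0.876, -0.0], [-0.001, -0.001, -1.0]]
ft_force: [-0.2, -0.6, -2.0]
opening: 15.1
grasp_force: 59.7
```

>>> {"fn": "apply_moves", "kwargs": {
  "targets": "0 0 0 0 0 -4 0;0 0 0 0 0 -4 0;0 0 0 0 0 -3 0;0 0 0 0 0 0 0;0 0 0 0 0 0 0"
}}

```text
t: 5.9
position: [617.6, -128.9, 390.3]
eef_rot: [[-0.876, -0.482, -0.0], [-0.482, 0.876, 0.001], [-0.0, 0.001, -1.0]]
ft_force: [2.0, 0.8, -6.2]
opening: 15.2
grasp_force: 59.5
```

>>> {"fn": "apply_moves", "kwargs": {
  "targets": "0 0 -0.11 0 0 0 0;0 0 -0.113 0 0 0 0;0 0 -0.113 0 0 0 0;0 0 -0.113 0 0 0 0;0 0 -0.113 0 0 0 0;0 0 -0.113 0 0 0 0;0 0 -0.113 0 0 0 0;0 0 0 0 0 0 0;0 0 0 0 0 0 0"
}}

```text
t: 6.65
position: [617.7, -128.7, 390.7]
eef_rot: [[-0.961, 0.278, -0.0], [0.278, 0.961, 0.002], [0.001, 0.002, -1.0]]
ft_force: [4.1, 2.1, -6.4]
opening: 15.3
grasp_force: 59.4
```

Run:
```python
from h import *
o=observe();print(np.round(o['position'],1),np.round(o['ft_force'],1),np.round(o['torque'],2),np.round(o['eef_rot'],3).tolist())
```

```text
[ 617.7 -128.7  390.7] [ 4.1  2.1 -6.4] [ 0.8  -1.07 -0.01] [[-0.961, 0.278, -0.0], [0.278, 0.961, 0.002], [0.001, 0.002, -1.0]]
```

>>> {"fn": "apply_moves", "kwargs": {
  "targets": "0 0 0.07 0 0 0 0;0 0 0 0 0 12 0;0 0 0 0 0 30 0;0 0 0.102 -16.2 -12.8 0 0;0 0 0.102 -16.2 -12.8 0 0;0 0 0.103 -16.2 -12.7 0 0;0 0 0.103 -16.2 -12.7 0 0;0 0 0.103 -16.3 -12.8 0 0;0 0 0.103 -16.3 -12.8 0 0;0 0 0.102 -16.2 -12.8 0 0"
}}

```text
t: 7.48
position: [502.0, -219.4, 433.7]
eef_rot: [[-0.873, -0.489, -0.003], [-0.489, 0.873, -0.001], [0.003, 0.0, -1.0]]
ft_force: [0.9, 0.1, -3.6]
opening: 14.8
grasp_force: 59.6
```

>>> {"fn": "apply_moves", "kwargs": {
  "targets": "0 0 0 0 0 0 0;0 0 0 0 0 0 0;0 0 0 0 0 0 0"
}}

```text
t: 7.73
position: [503.4, -218.7, 433.8]
eef_rot: [[-0.876, -0.482, -0.001], [-0.482, 0.876, -0.0], [0.001, 0.0, -1.0]]
ft_force: [-0.4, 0.2, -4.3]
opening: 15.1
grasp_force: 59.6
```

Run:
```python
from h import *
d=grab('scene');o=observe();print(np.round(o['position'],1),np.round(o['ft_force'],1))
i=d['img'];print(w2px(d,[503,-218,97]))
cv2.imwrite('pics/c4.png',cv2.resize(i[110:220,250:370],None,fx=5,fy=5,interpolation=cv2.INTER_CUBIC))
```

```text
[ 503.7 -218.4  433.7] [-0.4 -0.2 -3.8]
[317.34966541 159.66567269]
```

View pics/c4.png

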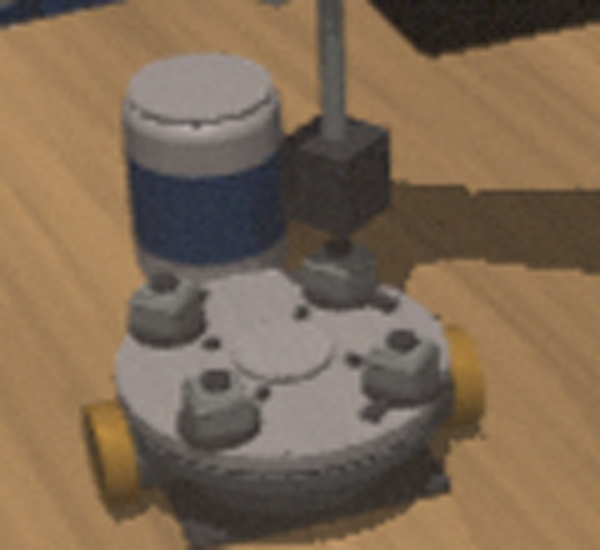

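Nut0's nose tip has moved to about (302.6,188.4) in the full image, so it has turned partway, and the socket (u≈318) stands over nut2 (u≈317). I'll measure nut0's angle and lower onto nut2.

```bash
cat >> h.py <<'E'
NP=[(617.1,-128.8),(604.8,-230.5),(503.,-218.2),(515.3,-116.4)]
def q(d,k,u,v):
    n=px2w(d,u,v,74)[:2]-np.array(NP[k]);e=.665-np.pi/2*k+1.5*np.pi-np.arctan2(n[1],n[0])
    return np.hypot(*n),(e+np.pi)%(2*np.pi)-np.pi
E
python3 -c "
from h import *
d=load('scene');print(q(d,0,302.6,188.4),q(d,3,250+375/5,110+412/5))"
```

```text
(np.float64(32.30174067848928), np.float64(1.9225794755128334)) (np.float64(35.00679832227345), np.float64(-0.03161377155621192))
```

>>> {"fn": "apply_moves", "kwargs": {
  "targets": "0 0 0 -0.3 0.3 -14 0;0 0 0 0 0 -8 0;0 0 0 0 0 -5 0;0 0 0 0 0 -5 0;0 0 0 0 0 -4 0;0 0 0 0 0 -4 0;0 0 0 0 0 -2 0;0 0 0 0 0 0 0;0 0 0 0 0 0 0"
}}

```text
t: 8.53
position: [503.4, -218.2, 391.8]
eef_rot: [[-0.876, -0.482, 0.0], [-0.482, 0.876, -0.0], [-0.0, -0.0, -1.0]]
ft_force: [0.3, 0.2, -3.2]
opening: 15.1
grasp_force: 59.6
```

The point at (263,392) was nut0's fixed lug. Its nose is now hidden behind the head, which fits q of about 0.85. Turning nut2.

>>> {"fn": "apply_moves", "kwargs": {
  "targets": "0 0 -0.11 0 0 0 0;0 0 -0.113 0 0 0 0;0 0 -0.113 0 0 0 0;0 0 -0.113 0 0 0 0;0 0 -0.113 0 0 0 0;0 0 -0.113 0 0 0 0;0 0 -0.113 0 0 0 0;0 0 0 0 0 0 0;0 0 0 0 0 0 0"
}}

```text
t: 9.28
position: [503.5, -217.7, 392.1]
eef_rot: [[-0.961, 0.278, 0.001], [0.278, 0.961, 0.002], [-0.001, 0.002, -1.0]]
ft_force: [0.9, 2.7, -3.7]
opening: 15.1
grasp_force: 59.8
```

Run:
```python
from h import *
o=observe();print(np.round(o['position'],1),np.round(o['ft_force'],1),np.round(o['torque'],2),np.round(o['eef_rot'],3).tolist())
d=grab('top');i=d['img']
cv2.imwrite('pics/c5.png',cv2.resize(i[165:255,340:420],None,fx=6,fy=6,interpolation=cv2.INTER_CUBIC))
```

```text
[ 503.5 -217.7  392.1] [ 0.9  2.7 -3.7] [ 0.88 -0.28 -0.03] [[-0.961, 0.278, 0.001], [0.278, 0.961, 0.002], [-0.001, 0.002, -1.0]]
```

View pics/c5.png

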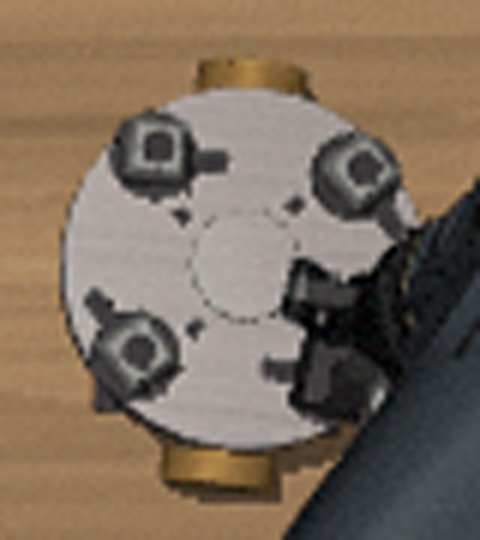

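From above, nut0's nose tip is at (227,160) and nut2's at (265,370) in the crop. Both have turned to about 0.7 rad, and nuts 1 and 3 are untouched. On to nut1.

>>> {"fn": "apply_moves", "kwargs": {
  "targets": "0 0 0.07 0 0 0 0;0 0 0 0 0 12 0;0 0 0 0 0 30 0;0 0 0.118 14.6 -1.7 0 0;0 0 0.118 14.6 -1.7 0 0;0 0 0.118 14.5 -1.7 0 0;0 0 0.118 14.5 -1.7 0 0;0 0 0.118 14.6 -1.8 0 0;0 0 0.118 14.5 -1.8 0 0;0 0 0.118 14.5 -1.7 0 0"
}}

```text
t: 10.17
position: [605.8, -231.0, 433.8]
eef_rot: [[-0.815, -0.58, -0.0], [-0.58, 0.815, -0.002], [0.001, -0.002, -1.0]]
ft_force: [-0.7, -0.7, -3.8]
opening: 15.2
grasp_force: 59.6
```

>>> {"fn": "apply_moves", "kwargs": {
  "targets": "0 0 0 0 0 0 0;0 0 0 0 0 0 0;0 0 0 0 0 -14 0;0 0 0 0 0 -8 0;0 0 0 0 0 -5 0;0 0 0 0 0 -5 0;0 0 0 0 0 0 0"
}}

```text
t: 10.75
position: [604.2, -230.1, 403.8]
eef_rot: [[-0.819, -0.574, 0.001], [-0.574, 0.819, -0.001], [-0.001, -0.002, -1.0]]
ft_force: [-1.4, 1.6, 1.5]
opening: 15.0
grasp_force: 60.5
```

>>> {"fn": "apply_moves", "kwargs": {
  "targets": "0 0 0 0 0 -3 0;0 0 0 0 0 -3 0;0 0 0 0 0 0 0"
}}

```text
t: 11.0
position: [604.5, -230.0, 400.0]
eef_rot: [[-0.819, -0.574, 0.005], [-0.574, 0.819, -0.002], [-0.003, -0.005, -1.0]]
ft_force: [0.1, 0.3, -4.0]
opening: 14.9
grasp_force: 59.9
```

>>> {"fn": "apply_moves", "kwargs": {
  "targets": "0 0 0 0 0 -4 0;0 0 0 0 0 -2 0;0 0 0 0 0 0 0;0 0 0 0 0 0 0"
}}

```text
t: 11.33
position: [605.4, -230.3, 389.1]
eef_rot: [[-0.819, -0.574, 0.0], [-0.574, 0.819, 0.0], [-0.0, 0.0, -1.0]]
ft_force: [1.0, 0.5, -0.8]
opening: 14.8
grasp_force: 60.2
```

>>> {"fn": "apply_moves", "kwargs": {
  "targets": "0 0 -0.112 0 0 1 0;0 0 -0.112 0 0 0 0;0 0 -0.112 0 0 0 0;0 0 -0.112 0 0 0 0;0 0 -0.112 0 0 0 0;0 0 -0.112 0 0 0 0;0 0 -0.112 0 0 0 0;0 0 -0.112 0 0 0 0;0 0 0 0 0 0 0;0 0 0 0 0 0 0"
}}

```text
t: 12.17
position: [605.5, -230.0, 389.4]
eef_rot: [[-0.961, 0.278, -0.001], [0.278, 0.961, 0.002], [0.001, 0.002, -1.0]]
ft_force: [1.1, 1.4, -3.7]
opening: 15.0
grasp_force: 59.9
```

Run:
```python
from h import *
o=observe();print(np.round(o['position'],1),np.round(o['ft_force'],1),np.round(o['torque'],2))
```

```text
[ 605.5 -230.   389.4] [ 1.1  1.4 -3.7] [ 0.57 -0.49  0.  ]
```

>>> {"fn": "apply_moves", "kwargs": {
  "targets": "0 0 0.07 0 0 0 0;0 0 0 0 0 12 0;0 0 0 0 0 29 0;0 0 0.116 -12.8 16.3 0 0;0 0 0.116 -12.8 16.3 0 0;0 0 0.116 -12.8 16.3 0 0;0 0 0.116 -12.8 16.3 0 0;0 0 0.116 -12.8 16.3 0 0;0 0 0.116 -12.8 16.3 0 0;0 0 0.116 -12.7 16.3 0 0"
}}

```text
t: 13.0
position: [514.7, -115.9, 430.7]
eef_rot: [[-0.823, -0.569, -0.002], [-0.569, 0.823, -0.001], [0.002, 0.001, -1.0]]
ft_force: [-0.6, -0.1, -3.3]
opening: 15.1
grasp_force: 59.8
```

>>> {"fn": "apply_moves", "kwargs": {
  "targets": "0 0 0 0 0 0 0;0 0 0 0 0 0 0;0 0 0 0 0 -14 0;0 0 0 0 0 -8 0;0 0 0 0 0 -5 0;0 0 0 0 0 -5 0;0 0 0 0 0 0 0"
}}

```text
t: 13.58
position: [515.8, -116.6, 398.3]
eef_rot: [[-0.827, -0.562, -0.002], [-0.562, 0.827, 0.001], [0.001, 0.001, -1.0]]
ft_force: [0.5, 0.1, -5.1]
opening: 15.1
grasp_force: 59.7
```

Free, so I'll seat the socket, then turn nut3 from yaw 0.597 to −0.285.

>>> {"fn": "apply_moves", "kwargs": {
  "targets": "0 0 0 0 0 -5 0;0 0 0 0 0 -4 0;0 0 0 0 0 0 0;0 0 0 0 0 0 0"
}}

```text
t: 13.92
position: [515.6, -116.2, 390.1]
eef_rot: [[-0.827, -0.562, -0.001], [-0.562, 0.827, 0.0], [0.001, 0.001, -1.0]]
ft_force: [0.6, 0.2, -3.7]
opening: 14.7
grasp_force: 59.7
```

>>> {"fn": "apply_moves", "kwargs": {
  "targets": "0 0 -0.11 0 0 0 0;0 0 -0.11 0 0 0 0;0 0 -0.11 0 0 0 0;0 0 -0.11 0 0 0 0;0 0 -0.11 0 0 0 0;0 0 -0.11 0 0 0 0;0 0 -0.11 0 0 0 0;0 0 -0.11 0 0 0 0;0 0 0 0 0 0 0;0 0 0 0 0 0 0"
}}

```text
t: 14.75
position: [515.8, -115.7, 390.7]
eef_rot: [[-0.961, 0.276, 0.0], [0.276, 0.961, 0.002], [0.0, 0.002, -1.0]]
ft_force: [0.3, 2.7, -4.6]
opening: 15.1
grasp_force: 59.8
```

Run:
```python
from h import *
o=observe();print(np.round(o['position'],1),np.round(o['ft_force'],1),np.round(o['torque'],2))
d=grab('top');i=d['img']
a=cv2.resize(i[165:255,340:420],None,fx=5,fy=5,interpolation=cv2.INTER_CUBIC)
d=grab('scene');b=cv2.resize(d['img'][135:225,260:335],None,fx=5,fy=5,interpolation=cv2.INTER_CUBIC)
cv2.imwrite('pics/c6.png',np.hstack([a,b]))
```

```text
[ 515.8 -115.7  390.7] [ 0.3  2.7 -4.6] [ 0.78 -0.22  0.08]
```

View pics/c6.png

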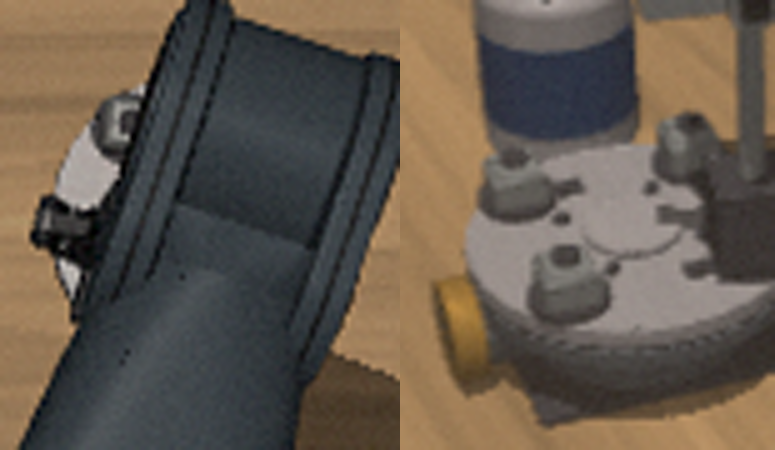

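Run:
```python
from h import *
d=load('scene');print(q(d,1,296,172.4),q(d,3,313,178),q(d,3,317,188.6))
for k in range(4):
  c=np.array(NP[k])
  f=lambda qq,z=74:w2px(d,[*(c+37*np.array([np.cos(.665-np.pi/2*k+1.5*np.pi-qq),np.sin(.665-np.pi/2*k+1.5*np.pi-qq)])),z])
  print(k,[((f(x)-[260,135])*5+[400,0]).round().tolist() for x in(.1,.5,.8,1.1,1.57)])
```

```text
(np.float64(36.42858701210038), np.float64(0.9759017010234885)) (np.float64(59.77366159608975), np.float64(1.804127216428288)) (np.float64(37.833405346980385), np.float64(0.7496247616557676))
0 [[510.0, 273.0], [530.0, 261.0], [549.0, 255.0], [569.0, 253.0], [600.0, 256.0]]
1 [[553.0, 163.0], [571.0, 172.0], [579.0, 181.0], [581.0, 191.0], [574.0, 208.0]]
2 [[743.0, 174.0], [726.0, 185.0], [709.0, 190.0], [689.0, 193.0], [659.0, 190.0]]
3 [[715.0, 287.0], [695.0, 276.0], [685.0, 266.0], [682.0, 254.0], [689.0, 236.0]]
```

First pass done, with nut1 at about 0.9, nut3 about 0.75 and nuts 0 and 2 about 0.7. The wrench is still on nut3, so I'll run it home from here.

>>> {"fn": "apply_moves", "kwargs": {
  "targets": "0 0 0 0 0 0 0;0 0 -0.12 0 0 0 0;0 0 -0.12 0 0 0 0;0 0 -0.12 0 0 0 0;0 0 -0.12 0 0 0 0;0 0 -0.12 0 0 0 0;0 0 -0.1 0 0 0 0;0 0 0 0 0 0 0"
}}

```text
t: 15.52
position: [515.7, -115.9, 390.7]
eef_rot: [[-0.555, 0.832, 0.0], [0.832, 0.555, 0.001], [0.001, 0.001, -1.0]]
ft_force: [0.9, 3.3, -3.9]
opening: 15.0
grasp_force: 59.9
```

Run:
```python
from h import *
o=observe();print(np.round(o['position'],1),np.round(o['ft_force'],1),np.round(o['torque'],2),np.round(o['joint_efforts'],2))
```

```text
[ 515.7 -115.9  390.7] [ 0.9  3.3 -3.9] [ 1.02 -0.28  0.03] [ -1.62 -36.19  34.18  -0.18  -1.31   0.58]
```

>>> {"fn": "apply_moves", "kwargs": {
  "targets": "0 0 -0.05 0 0 0 0;0 0 -0.05 0 0 0 0;0 0 -0.03 0 0 0 0;0 0 0 0 0 0 0"
}}

```text
t: 15.85
position: [515.6, -115.9, 390.7]
eef_rot: [[-0.447, 0.895, -0.0], [0.895, 0.447, 0.001], [0.001, 0.0, -1.0]]
ft_force: [0.8, 2.6, -3.6]
opening: 15.1
grasp_force: 60.9
```

Run:
```python
from h import *
o=observe();print(np.round(o['position'],1),np.round(o['ft_force'],1),np.round(o['torque'],2),np.round(o['joint_efforts'],2),np.round(o['eef_rot'],3).tolist())
```

```text
[ 515.6 -115.9  390.7] [ 0.8  2.6 -3.6] [ 1.07 -0.15  0.75] [ -2.4  -36.22  34.32  -0.36  -1.27   0.97] [[-0.447, 0.895, -0.0], [0.895, 0.447, 0.001], [0.001, 0.0, -1.0]]
```

Torque rises to 0.75 N m at yaw −1.11, so nut3 is on its stop. Next nut1, at about 0.8, so align the wrench to yaw ≈ −0.17.

>>> {"fn": "apply_moves", "kwargs": {
  "targets": "0 0 0.1 0 0 0 0;0 0 0.01 0 0 12 0;0 0 0 0 0 30 0;0 0 0.119 12.8 -16.3 0 0;0 0 0.119 12.8 -16.3 0 0;0 0 0.119 12.8 -16.3 0 0;0 0 0.119 12.8 -16.3 0 0;0 0 0.119 12.8 -16.3 0 0;0 0 0.119 12.8 -16.3 0 0;0 0 0.119 12.7 -16.3 0 0"
}}

```text
t: 16.68
position: [605.5, -232.2, 432.7]
eef_rot: [[-0.987, 0.162, -0.001], [0.162, 0.987, -0.003], [0.001, -0.004, -1.0]]
ft_force: [0.1, 0.1, -3.4]
opening: 15.2
grasp_force: 59.8
```

>>> {"fn": "apply_moves", "kwargs": {
  "targets": "0 0 0 0 0 0 0;0 0 0 0 0 0 0;0 0 0 0 0 -14 0;0 0 0 0 0 -8 0;0 0 0 0 0 -5 0;0 0 0 0 0 -5 0;0 0 0 0 0 0 0"
}}

```text
t: 17.27
position: [604.7, -229.9, 399.3]
eef_rot: [[-0.986, 0.169, -0.002], [0.169, 0.986, 0.001], [0.002, 0.0, -1.0]]
ft_force: [0.1, 0.3, -3.9]
opening: 15.0
grasp_force: 59.7
```

>>> {"fn": "apply_moves", "kwargs": {
  "targets": "0 0 0 0 0 -5 0;0 0 0 0 0 -4 0;0 0 0 0 0 0 0;0 0 0 0 0 0 0"
}}

```text
t: 17.6
position: [605.1, -230.2, 391.5]
eef_rot: [[-0.986, 0.169, -0.0], [0.169, 0.986, 0.0], [0.001, 0.0, -1.0]]
ft_force: [-0.3, 0.5, -3.5]
opening: 14.8
grasp_force: 59.8
```

>>> {"fn": "apply_moves", "kwargs": {
  "targets": "0 0 -0.12 0 0 0 0;0 0 -0.12 0 0 0 0;0 0 -0.12 0 0 0 0;0 0 -0.12 0 0 0 0;0 0 -0.12 0 0 0 0;0 0 -0.12 0 0 0 0;0 0 -0.12 0 0 0 0;0 0 -0.05 0 0 0 0;0 0 -0.04 0 0 0 0;0 0 0 0 0 0 0"
}}

```text
t: 18.43
position: [605.2, -229.7, 391.8]
eef_rot: [[-0.455, 0.89, -0.0], [0.89, 0.455, 0.002], [0.002, 0.001, -1.0]]
ft_force: [-0.6, 2.5, -3.8]
opening: 14.9
grasp_force: 60.1
```

```bash
cat > s.py <<'E'
from h import *
o=observe();R=o['eef_rot'];print(np.round(o['position'],1),np.round(o['ft_force'],1),np.round(o['torque'],2),'yaw',np.arctan2(-R[1][0],-R[0][0]).round(3))
E
python3 s.py
```

```text
[ 605.2 -229.7  391.8] [-0.6  2.5 -3.8] [0.56 0.11 0.55] yaw -1.098
```

At the stop again (0.55 N m), so nut1 is home. Now nut0.

>>> {"fn": "apply_moves", "kwargs": {
  "targets": "0 0 0.1 0 0 0 0;0 0 0.01 0 0 12 0;0 0 0 0 0 30 0;0 0 0.117 1.8 14.5 0 0;0 0 0.117 1.8 14.5 0 0;0 0 0.117 1.8 14.5 0 0;0 0 0.117 1.8 14.5 0 0;0 0 0.117 1.8 14.5 0 0;0 0 0.117 1.8 14.6 0 0;0 0 0.117 1.8 14.6 0 0"
}}

```text
t: 19.27
position: [617.9, -128.2, 434.2]
eef_rot: [[-0.986, 0.164, 0.001], [0.164, 0.986, -0.001], [-0.001, -0.001, -1.0]]
ft_force: [0.2, -0.5, -3.1]
opening: 14.7
grasp_force: 59.8
```

>>> {"fn": "apply_moves", "kwargs": {
  "targets": "0 0 0 0 0 0 0;0 0 0 0 0 0 0;0 0 0 0 0 -14 0;0 0 0 0 0 -8 0;0 0 0 0 0 -5 0;0 0 0 0 0 -5 0;0 0 0 0 0 0 0"
}}

```text
t: 19.85
position: [617.2, -129.2, 403.7]
eef_rot: [[-0.985, 0.171, 0.002], [0.171, 0.985, -0.001], [-0.002, -0.001, -1.0]]
ft_force: [-2.1, -0.2, 3.5]
opening: 14.8
grasp_force: 60.7
```

>>> {"fn": "apply_moves", "kwargs": {
  "targets": "0 0 0 -0.4 0 -3 0;0 0 0 0 0 -3 0;0 0 0 0 0 0 0;0 0 0 0 0 0 0"
}}

```text
t: 20.18
position: [616.5, -129.1, 403.0]
eef_rot: [[-0.985, 0.171, 0.008], [0.171, 0.985, -0.004], [-0.008, -0.002, -1.0]]
ft_force: [-4.9, -0.2, 16.0]
opening: 15.4
grasp_force: 62.8
```

>>> {"fn": "apply_moves", "kwargs": {
  "targets": "0 0 0 0 0 4 0;0 0 0.05 0 0 0 0;0 0 0.02 0 0 -2 0;0 0 0 0 0 0 0;0 0 0 0 0 0 0"
}}

```text
t: 20.6
position: [617.3, -128.8, 396.1]
eef_rot: [[-0.995, 0.102, -0.002], [0.102, 0.995, 0.001], [0.002, 0.0, -1.0]]
ft_force: [0.4, 0.8, -2.6]
opening: 14.7
grasp_force: 59.9
```

```bash
python3 s.py
```

```text
[ 617.3 -128.8  396.1] [ 0.4  0.8 -2.6] [ 0.14 -0.04  0.01] yaw -0.102
```

Engaged. Seat it and run nut0 home.

>>> {"fn": "apply_moves", "kwargs": {
  "targets": "0 0 0 0 0 -3 0;0 0 0 0 0 -2 0;0 0 0 0 0 0 0;0 0 0 0 0 0 0"
}}

```text
t: 20.93
position: [617.3, -128.6, 391.8]
eef_rot: [[-0.995, 0.101, -0.002], [0.101, 0.995, 0.0], [0.002, 0.0, -1.0]]
ft_force: [-0.1, 0.9, -3.5]
opening: 15.0
grasp_force: 59.8
```

>>> {"fn": "apply_moves", "kwargs": {
  "targets": "0 0 -0.12 0 0 0 0;0 0 -0.12 0 0 0 0;0 0 -0.12 0 0 0 0;0 0 -0.12 0 0 0 0;0 0 -0.12 0 0 0 0;0 0 -0.12 0 0 0 0;0 0 -0.12 0 0 0 0;0 0 -0.12 0 0 0 0;0 0 -0.045 0 0 0 0;0 0 0 0 0 0 0"
}}

```text
t: 21.77
position: [617.5, -127.9, 392.4]
eef_rot: [[-0.45, 0.893, -0.0], [0.893, 0.45, 0.002], [0.002, 0.001, -1.0]]
ft_force: [0.4, 1.7, -4.5]
opening: 14.9
grasp_force: 60.2
```

```bash
python3 s.py
```

```text
[ 617.5 -127.9  392.4] [ 0.4  1.7 -4.5] [ 0.55 -0.1   0.6 ] yaw -1.104
```

Nut0 is on its stop (0.6 N m). Last is nut2, aligned at yaw ≈ −0.10.

>>> {"fn": "apply_moves", "kwargs": {
  "targets": "0 0 0.1 0 0 0 0;0 0 0.05 0 0 12 0;0 0 0 0 0 30 0;0 0 0.121 -16.3 -12.9 0 0;0 0 0.121 -16.3 -12.9 0 0;0 0 0.121 -16.2 -12.9 0 0;0 0 0.121 -16.2 -12.8 0 0;0 0 0.121 -16.2 -12.8 0 0;0 0 0.121 -16.2 -12.8 0 0;0 0 0.121 -16.2 -12.8 0 0"
}}

```text
t: 22.6
position: [502.8, -219.3, 435.0]
eef_rot: [[-0.995, 0.102, 0.0], [0.102, 0.995, -0.001], [-0.0, -0.001, -1.0]]
ft_force: [-0.0, -0.5, -5.1]
opening: 15.1
grasp_force: 59.8
```

>>> {"fn": "apply_moves", "kwargs": {
  "targets": "0 0 0 0 0 0 0;0 0 0 0 0 0 0;0 0 0 0 0 -14 0;0 0 0 0 0 -8 0;0 0 0 0 0 -5 0;0 0 0 0 0 -5 0;0 0 0 0 0 0 0"
}}

```text
t: 23.18
position: [503.9, -218.1, 401.0]
eef_rot: [[-0.994, 0.108, -0.002], [0.108, 0.994, 0.001], [0.003, 0.001, -1.0]]
ft_force: [-1.1, -1.1, -4.7]
opening: 15.1
grasp_force: 59.8
```

>>> {"fn": "apply_moves", "kwargs": {
  "targets": "0 0 0 0 0 -5 0;0 0 0 0 0 -4 0;0 0 0 0 0 0 0;0 0 0 0 0 0 0"
}}

```text
t: 23.52
position: [503.8, -218.3, 393.4]
eef_rot: [[-0.994, 0.108, -0.0], [0.108, 0.994, 0.001], [0.0, 0.001, -1.0]]
ft_force: [1.1, 0.9, -4.7]
opening: 15.0
grasp_force: 59.7
```

>>> {"fn": "apply_moves", "kwargs": {
  "targets": "0 0 -0.12 0 0 0 0;0 0 -0.12 0 0 0 0;0 0 -0.12 0 0 0 0;0 0 -0.12 0 0 0 0;0 0 -0.12 0 0 0 0;0 0 -0.12 0 0 0 0;0 0 -0.12 0 0 0 0;0 0 -0.12 0 0 0 0;0 0 -0.04 0 0 0 0;0 0 0 0 0 0 0"
}}

```text
t: 24.35
position: [503.6, -217.8, 393.7]
eef_rot: [[-0.447, 0.894, -0.001], [0.894, 0.447, 0.002], [0.002, 0.0, -1.0]]
ft_force: [0.1, 3.3, -4.6]
opening: 15.3
grasp_force: 60.3
```

```bash
python3 s.py
```

```text
[ 503.6 -217.8  393.7] [ 0.1  3.3 -4.6] [0.86 0.21 0.63] yaw -1.107
```

All four nuts are home. Taking the wrench back to the bay.

>>> {"fn": "apply_moves", "kwargs": {
  "targets": "0 0 0.1 0 0 0 0;0 0 0.01 0 0 12 0;0 0 0 0 0 30 0;0 0 0.093 -1 27.4 0 0;0 0 0.093 -1 27.4 0 0;0 0 0.093 -1 27.4 0 0;0 0 0.093 -1 27.4 0 0;0 0 0.093 -1 27.4 0 0;0 0 0.093 -1 27.4 0 0;0 0 0.093 -1 27.4 0 0"
}}

```text
t: 25.18
position: [496.7, -25.9, 436.4]
eef_rot: [[-0.942, 0.336, 0.002], [0.336, 0.942, -0.002], [-0.002, -0.001, -1.0]]
ft_force: [0.8, 1.1, -2.9]
opening: 15.1
grasp_force: 59.8
```

>>> {"fn": "apply_moves", "kwargs": {
  "targets": "0 0 0.093 -1 27.4 0 0;0 0 0.093 -1 27.4 0 0;0 0 0.093 -1 27.4 0 0;0 0 0.093 -1 27.4 0 0;0 0 0.093 -1 27.4 0 0;0 0 0 0 0 0 0;0 0 0 0 0 0 0;0 0 0 0 0 -25 0;0 0 0 0 0 -25 0;0 0 0 0 0 0 0"
}}

```text
t: 26.02
position: [490.3, 109.1, 379.7]
eef_rot: [[-0.993, -0.115, -0.011], [-0.115, 0.993, -0.002], [0.011, -0.001, -1.0]]
ft_force: [-2.1, 0.2, -6.1]
opening: 15.2
grasp_force: 59.7
```

```bash
python3 s.py
python3 - <<'E'
from h import *
d=grab('scene');b=cv2.resize(d['img'][140:290,300:430],None,fx=4,fy=4,interpolation=cv2.INTER_CUBIC)
a=cv2.resize(d['img'][145:225,255:355],None,fx=2.6,fy=2.6,interpolation=cv2.INTER_CUBIC)
a=cv2.copyMakeBorder(a,0,600-a.shape[0],0,0,0)
cv2.imwrite('pics/c7.png',np.hstack([a,b]))
E
```

```text
[490.3 109.1 379.7] [-2.1  0.2 -6.1] [-0.02  0.28 -0.01] yaw 0.116
```

View pics/c7.png

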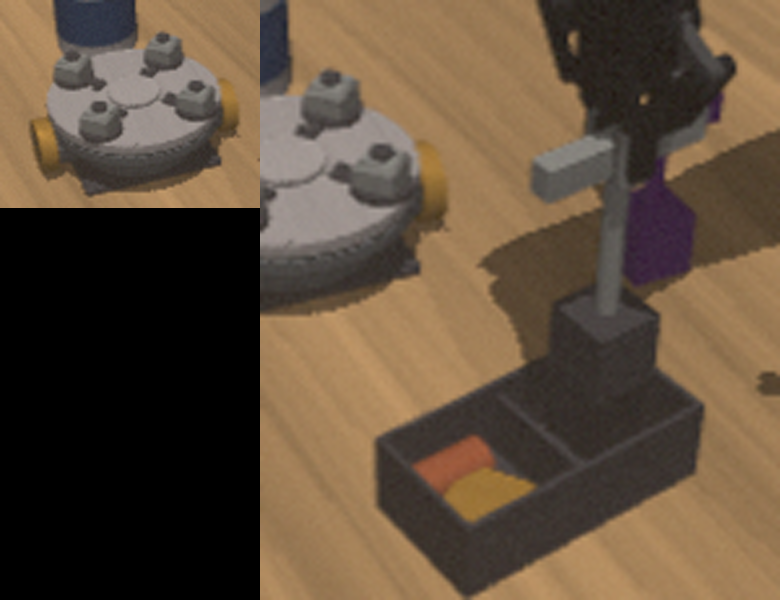

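All four noses point at the hub, and the wrench hangs over its bay, clear of the walls. Lowering.

>>> {"fn": "apply_moves", "kwargs": {
  "targets": "0 0 0 0 0 -20 0;0 0 0 0 0 -20 0;0 0 0 0 0 -15 0;0 0 0 0 0 -6 0;0 0 0 0 0 0 0;0 0 0 0 0 0 0"
}}

```text
t: 26.57
position: [492.3, 109.9, 326.3]
eef_rot: [[-0.993, -0.116, 0.002], [-0.116, 0.993, -0.0], [-0.002, -0.0, -1.0]]
ft_force: [0.4, -0.1, -2.8]
opening: 15.5
grasp_force: 59.7
```

```bash
python3 s.py
```

```text
[492.3 109.9 326.3] [ 0.4 -0.1 -2.8] [ 0.02 -0.03 -0.  ] yaw 0.116
```

>>> {"fn": "apply_moves", "kwargs": {
  "targets": "0 0 0 0 0 -5 0;0 0 0 0 0 -2 0;0 0 0 0 0 -2 0;0 0 0 0 0 0 0;0 0 0 0 0 0 0"
}}

```text
t: 26.98
position: [492.2, 110.4, 317.1]
eef_rot: [[-0.993, -0.117, 0.003], [-0.117, 0.993, 0.0], [-0.003, -0.0, -1.0]]
ft_force: [-0.2, 0.1, 1.3]
opening: 14.9
grasp_force: 60.5
```

The socket rests on the floor (force changed from −4 to +1.3 N). Release, wait, then rise.

>>> {"fn": "apply_moves", "kwargs": {
  "targets": "0 0 0 0 0 0 0.3;0 0 0 0 0 0 0.6;0 0 0 0 0 0 1;0 0 0 0 0 0 1;0 0 0 0 0 0 1;0 0 0 0 0 0 1;0 0 0 0 0 0 1"
}}

```text
t: 27.57
position: [491.8, 110.3, 315.7]
eef_rot: [[-0.993, -0.117, -0.0], [-0.117, 0.993, 0.0], [0.0, 0.0, -1.0]]
ft_force: [-0.2, -0.2, 0.3]
opening: 85.3
grasp_force: 0.0
```

>>> {"fn": "apply_moves", "kwargs": {
  "targets": "0 0 0 0 0 10 1;0 0 0 0 0 25 1;0 0 0 0 0 35 1;0 0 0 0 0 35 1;0 0 0 0 0 35 1;0 0 0 -20 -30 0 1;0 0 0 -20 -35 0 1;0 0 0 -20 -35 0 1;0 0 0 -20 -35 0 1;0 0 0 0 0 0 1"
}}

```text
t: 28.4
position: [409.2, -28.9, 457.2]
eef_rot: [[-0.994, -0.109, 0.0], [-0.109, 0.994, -0.004], [0.0, -0.004, -1.0]]
ft_force: [0.9, 0.1, 0.6]
opening: 85.7
grasp_force: 0.0
```

```bash
python3 s.py
python3 - <<'E'
from h import *
t=grab('top')['img'];d=grab('scene');b=cv2.resize(d['img'][140:290,300:430],None,fx=4,fy=4,interpolation=cv2.INTER_CUBIC)[:540]
a=cv2.resize(t[180:270,262:302],None,fx=6,fy=6,interpolation=cv2.INTER_CUBIC)
cv2.imwrite('pics/c8.png',np.hstack([a,b]))
E
```

```text
[409.2 -28.9 457.2] [0.9 0.1 0.6] [ 0.02 -0.08  0.01] yaw 0.11
```

View pics/c8.png

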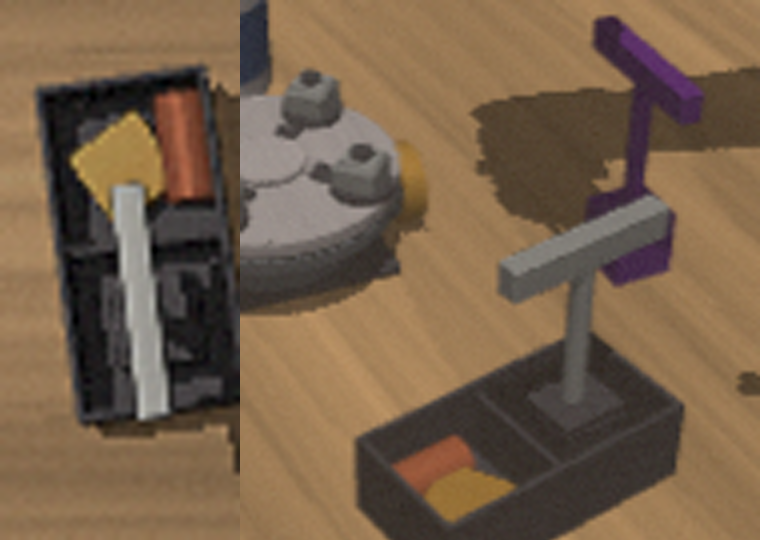

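The wrench stands upright, centred in its bay (bar from (130,190) to (150,415) in the top crop) and released. The nuts are home and the arm is clear, so I'm handing in.

```bash
python3 -c "
from h import *
print(r.sign_off())"
```

```text
the job is handed in; nothing more can be done
None
```

I tightened all four nuts crosswise in two passes and ran each to its stop, stood the wrench upright in its bay and let go, and handed the job in at about 28.5 s; no verdict came back.

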